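Open the touch-latch desk cabinet

TASK

Open the wider of the two low desk cabinets so that the stamp and ink inside can be reached: press its handleless door at the free end until the touch catch lets go, take your fingers off and let the door spring ajar by itself, then push it from behind with a fingertip until it stands wide open, about square to the cabinet front, and move clear. Do not pinch the door, keep the narrower cabinet shut, and leave everything else on the desk where it stands.

Things in the scene. Friction and masses are not known exactly. Their poses are not given: they have to be found in the camera images.
- wide_cabinet: The wider low wooden cabinet, 200 mm wide, 110 deep, 95 tall, fixed to the desk; origin at the centre of its underside, x axis to its back, y to its left. Its front is towards the robot (turned up to 0.22 rad) and is one plain door without a handle, 200 mm wide, 14 thick, from 8 to 91 mm high. Hinge upright at the left end (two steel knuckles), free end at the right.
- wide_cabinet_door (a joint): Door angle of the wide cabinet, rad; 0 = shut and latched. Pushing its free end 4 mm inward to its stop (-0.02) takes about 4 N there, twice that at mid-door, and frees the catch; let go, it springs by itself to about 0.5 in under a second and rests. It does not latch again. It then moves lightly (under 3 N), stays anywhere from 0.5 to 1.5; stop 1.75; 1.57 = square to the front.
- wide_cabinet_door_edge (a point): Point on the outer face of the wide cabinet's door, 25 mm from its free end, 72 mm above the desk (19 mm below its top edge); moves with the door. Its x axis points square through the door from outside to inside (into the cabinet when shut), y along the door towards the hinge, z up.
- wide_cabinet_door_hinge (a point): Point on the hinge axis of the same door, at the door's inner face, 72 mm above the desk (19 mm below its top edge): 175 mm along the door and 14 mm inward from the edge point. Opening turns the door clockwise seen from above. With the door shut, the cabinet's body begins 5 mm inward of it.
- narrow_cabinet: The narrower cabinet, 140 mm wide, otherwise the same in size and make, also fixed; origin and axes alike. The two stand side by side, at least 230 mm apart centre to centre; which of them is on the left varies.
- narrow_cabinet_door (a joint): Door angle of the narrow cabinet, rad; 0 = shut. Same touch catch, hinged at its right end, free end at the left. It must stay shut.
- clip_dish: Bystander, loose: round pewter dish, 87 mm across, 26 mm tall; origin at the centre of its underside.
- stapler: Bystander, loose: red and black stapler, 158 mm long, 50 mm tall; origin at the centre of its underside.
- staple_box: Bystander, loose: small yellow carton, 36x56x24 mm; origin at the centre of its underside.
- tape_dispenser: Bystander, loose: black tape dispenser, 58x151 mm, 83 mm tall; origin at the centre of its underside.
- eraser: Bystander, loose: eraser in a blue sleeve, 22x45x13 mm; origin at the centre of its underside.
- glue_stick: Bystander, loose: standing glue stick, 28 mm across, 92 mm tall; origin at the centre of its underside.

How it is judged:
By the outcome, as a careful person would: the job done as asked, in the order asked, and still so for the second after the job is handed in, with the robot touching nothing.
It also fails if it takes over 48 s, if anything falls off the work surface, if the arm or the gripper's body presses on something with over 40 N, if the wrist force passes 120 N, or if a joint passes its speed limit or range.

ROBOT

A 7-joint arm with a two-finger parallel gripper is mounted at the origin on the work surface; the furniture and walls round the work are solid. World frame = base frame: x ahead of the robot, y to its left, z up, the work surface at z = 0. Lengths are in m, angles in rad, forces in N, time in s.
With the tool pointing down it reaches from about 0.4 to 0.85 m from the base axis. Payload 10.4 kg.
Tool frame: the origin (TCP) lies between the finger pads; the fingertips stand 22 mm ahead of it and the grasp point (between the pads) lies 3 mm ahead of it; z points along the fingers, y is the line along which they close (so a half turn about z gives the same grasp; the last joint's range is limited). The gripper opens to 85 mm and grips with 20 to 120 N. Pads are 22 mm wide; open, the fingers measure 114 mm over their backs; the gripper's body (76 mm by 85 mm) begins 54 mm behind the grasp point. The pads swing forward as they close: fully open they stand 13 mm farther back than shut.
Start: joints at [1.316, 0.332, -0.065, 1.46, 0.022, 1.35, -0.088], TCP at [0.144, -0.608, 0.253] pointing down, gripper open.
Joint ranges: [-2.6, 2.6], [-0.5, 2.12], [-1.47, 1.34], [0.16, 2.42], [-1.27, 4.41], [0.06, 2.06], [-2.6, 2.6]. Speed limits (rad/s): [2.22, 2.22, 2.79, 2.79, 3.14, 3.14, 3.14].

INTERFACE

Orientations are given as a unit quaternion [x, y, z, w].
In Python, from workcell import manip, camera, ticket, boxes_of, outline_of gives the robot as it stands.
- The arm moves only by the tool carry_out, never from a script. Its argument "deltas" is a list of rows, each a list of 5 numbers: the shift along the tool's x, y, z as a fraction of full scale, then the turn about the tool's z as a fraction of full scale, then the opening, from -1 (shut) to 1 (fully open), so that 0 is half open. In form: [[tx, ty, tz, spin, gripper], ...]. A call has 1 to 20 rows; each row is the pose to reach, as a shift and turn from the pose commanded when the call began, along the tool's axes at that moment; what a row does not reach only later rows make up. Full scale, the value 1, is 150 mm for a shift and 30 degrees for a turn. A row lasts 1/8 s, in which the tool goes at most 62.5 mm and 10.7 degrees, less where a joint would pass 70% of its speed; a pose out of reach is approached as far as the arm can. A call with a number of a shift or a turn outside -1 to 1 is refused whole. A call with a gripper value outside its range is refused whole. The fingers move at their own pace and stop on an object; "force" is the grip in N (left out, the last holds). Time passes only in rows, so rows that repeat a pose let the fingers close. It gives the time, the measured TCP pose, the force, the opening and the grip force at its end, in the units of the state.
- manip.get_obs(): the state, without advancing time (a new reading comes with each control period).
- camera(name): name is "scene" or "top" or "wrist"; returns a dict with "img" (420x560x3 uint8, red, green, blue), "depth" (420x560 float32, m along the optical axis (not along the pixel's ray), 0 where there is no reading), "vertical_fov" (degrees; the focal length in pixels is half the picture's height over the tangent of half this angle, whatever the lens; pixels are square), "cx", "cy" (the principal point, pixels), "R" (3x3) and "t" (3): a world point X has camera coordinates R X + t. Camera axes: x right, y down, z forward; pixel columns grow to the right and rows downward; lengths in m; the calibration is good to about 2 mm. The wrist camera is an equidistant fisheye: a pixel r from the principal point sees the ray r / f radians off the axis. A picture is of the moment at which its call begins.
- ticket.hand_in(): hands the job in; it is judged then, once.
Trained networks look in a picture, given as the dict that the camera call returned (one of the last four; its "shot" number tells which), for a name from the list of things; names that differ only in an ending like _2 or _b are one class to them, and where a whole thing is asked for, a point or a joint stands for the part that bears it (a point fixed in the world has none). Each returns a list of dicts, best first, with "conf" (0 to 1); they miss things now and then, are a little off and sometimes report something else, mostly with a low value. They report only what shows in the picture. A call takes as long as a camera call.
- boxes_of(query, picture): "position" ([x, y, z] in m, in world coordinates, good to about 4 mm: the middle of the surface that is visible of it).
- outline_of(query, picture): "region" (420x560 bool, what is visible of it).
The state is a dict: "clock": time; "joint_pos": joint angles; "joint_velocities": joint speeds; "tau": joint torques, N m; "position": TCP position; "ee_rot": TCP orientation; "ft_force": force on the tool from outside, world axes, zero at the start; "torque": the same for the moment, N m; "grip_width": opening from 0.0 (shut) to 1.0 (fully open); "grasp_force": force on a finger pad.
Only numpy, scipy, OpenCV 4.12 (cv2) and the standard library are available. Lean on these libraries where they do the work, as an engineer would, in place of code of your own. Each camera call takes 0.05 s, during which the arm holds its last target. There are 200 camera calls.

## Working session

There is one attempt and no reset: what is moved stays moved. The work goes in short steps, Python scripts to look and compute and a tool call to move; the robot and the scene stay as the last step left them, time stands still between calls to the robot, and variables do not carry over. Pictures are saved under pics/ and viewed, at most 10 in all, crops included, and the job is handed in when it is done.

Besides the shell and the picture viewer there is one more tool, called after "Emit:" as name([rows], argument=value, ...), one row to a line, values as JSON. carry_out: Moves the arm, as the interface text tells. Its arguments: {"type":"object","properties":{"deltas":{"type":"array","items":{"type":"array","items":{"type":"number"}}},"force":{"type":"number"}},"required":["deltas"]}

```bash
mkdir -p pics
cat > h.py <<'E'
import numpy as np, cv2
from workcell import manip, camera, ticket, boxes_of, outline_of
from scipy.spatial.transform import Rotation as Ro
def cloud(p):
    h,w=p["depth"].shape; f=h/2/np.tan(np.radians(p["vertical_fov"])/2)
    v,u=np.mgrid[:h,:w]; d=p["depth"]
    c=np.stack([(u-p["cx"])/f*d,(v-p["cy"])/f*d,d],-1)
    return (c-p["t"])@p["R"]
E
python3 - <<'E'
from h import *
o=manip.get_obs(); print(o["clock"],o["position"],o["ee_rot"],o["grip_width"])
print(Ro.from_quat(o["ee_rot"]).as_matrix().round(3))
for n in ["top","scene"]:
    p=camera(n); cv2.imwrite(f"pics/{n}0.png",p["img"][:,:,::-1])
    X=cloud(p); np.save(n,X)
    for q in ["wide_cabinet","wide_cabinet_door","wide_cabinet_door_edge","wide_cabinet_door_hinge","narrow_cabinet","clip_dish","stapler","staple_box","tape_dispenser","eraser","glue_stick"]:
        b=boxes_of(q,p); print(n,q,[(np.round(i["position"],3).tolist(),round(i["conf"],2)) for i in b[:2]])
        if q in("wide_cabinet","narrow_cabinet"):
            for r in outline_of(q,p)[:1]:
                m=r["region"]&(p["depth"]>0); P=X[m]; T=P[abs(P[:,2]-.095)<.008]
                if len(T)>20: print("top rect",cv2.minAreaRect((T[:,:2]*1000).astype(np.float32)),cv2.boxPoints(cv2.minAreaRect((T[:,:2]*1000).astype(np.float32))).round().tolist())
E
```

```text
0.0 [ 0.14349804 -0.60794255  0.25252109] [ 9.93293225e-01  1.15620290e-01 -9.83793758e-05 -7.12909946e-04] 0.9987304280987781
[[ 0.973  0.23  -0.   ]
 [ 0.23  -0.973  0.001]
 [-0.    -0.001 -1.   ]]
top wide_cabinet [([0.624, -0.168, 0.094], 0.82)]
top rect ((631.4473266601562, -171.89248657226562), (129.12318420410156, 200.26785278320312), 9.509419441223145) [[551.0, -84.0], [584.0, -281.0], [712.0, -260.0], [679.0, -62.0]]
top wide_cabinet_door [([0.572, -0.175, 0.089], 0.92), ([0.626, -0.17, 0.095], 0.6)]
top wide_cabinet_door_edge [([0.571, -0.18, 0.09], 0.88)]
top wide_cabinet_door_hinge [([0.569, -0.178, 0.092], 0.79)]
top narrow_cabinet [([0.62, 0.23, 0.094], 0.94)]
top rect ((630.2674560546875, 230.50979614257812), (141.8057403564453, 130.22677612304688), 88.30513763427734) [[563.0, 162.0], [693.0, 158.0], [697.0, 299.0], [567.0, 303.0]]
top clip_dish [([0.623, -0.462, 0.009], 0.88)]
top stapler [([0.369, -0.354, 0.049], 0.63), ([0.624, -0.169, 0.093], 0.17)]
top staple_box [([0.353, 0.082, 0.024], 0.76)]
top tape_dispenser [([0.401, 0.538, 0.048], 0.83)]
top eraser [([0.321
[... 274 characters left out ...]
0, -259.0], [679.0, -62.0]]
scene wide_cabinet_door []
scene wide_cabinet_door_edge []
scene wide_cabinet_door_hinge [([0.666, -0.14, 0.093], 0.31)]
scene narrow_cabinet [([0.641, 0.2, 0.093], 0.63)]
top rect ((628.379638671875, 228.25747680664062), (127.94783020019531, 146.79971313476562), 0.9857524037361145) [[563.0, 301.0], [566.0, 154.0], [694.0, 156.0], [691.0, 303.0]]
scene clip_dish [([0.631, -0.454, 0.013], 0.96)]
scene stapler [([0.354, -0.341, 0.038], 0.98), ([0.343, 0.07, 0.022], 0.54)]
scene staple_box [([0.342, 0.073, 0.018], 0.58)]
scene tape_dispenser []
scene eraser [([0.316, 0.255, 0.01], 0.47)]
scene glue_stick [([0.359, -0.217, 0.056], 0.59), ([0.67, -0.144, 0.093], 0.49)]
```

View pics/top0.png

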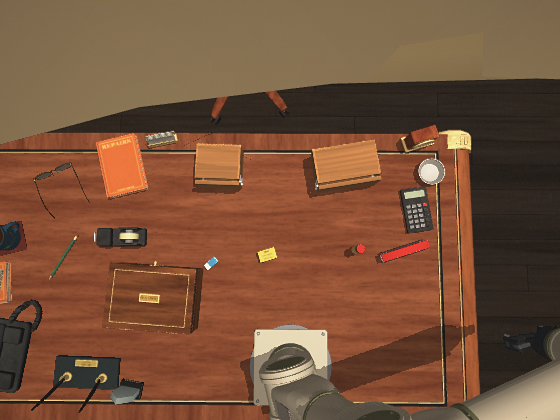

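View pics/scene0.png

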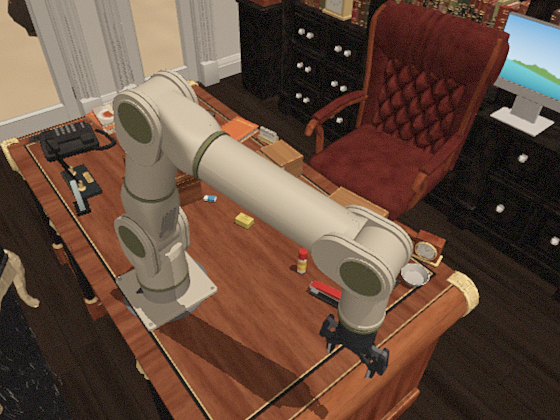

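The wide cabinet is at right in the top view (around 345,165), with its front toward the robot and hinge at its left end. The glue stick (360,248) and stapler (405,250) stand clear of the door's swing. I'll shut the fingers and fly high to a spot in front of the free end.

Emit:
carry_out([
  [0.33,-0.18,0,0.04,-1],
  [0.66,-0.35,0,0.08,-1],
  [1,-0.53,0,0.12,-1],
  [1,-0.53,0,0.12,-1],
])

```text
clock: 1.9
position: [0.2759, -0.4931, 0.2538]
ee_rot: [0.996, 0.088, 0.001, -0.0]
ft_force: [-0.5, -0.9, 0.8]
grip_width: 0.139
grasp_force: 0.0
```

Emit:
carry_out([
  [0.33,-0.18,0,0,-1],
  [0.66,-0.35,0,0,-1],
  [1,-0.5,0,0,-1],
  [1,-0.5,0,0,-1],
])

```text
clock: 2.4
position: [0.4102, -0.3942, 0.2533]
ee_rot: [0.996, 0.088, 0.001, -0.0]
ft_force: [-0.4, 0.6, -0.3]
grip_width: 0.003
grasp_force: 0.0
```

Emit:
carry_out([
  [0.33,-0.1,0,0,-1],
  [0.66,-0.2,0,0,-1],
  [0.93,-0.3,0,0,-1],
  [0.93,-0.3,0,0,-1],
  [0.93,-0.3,0,0,-1],
])

```text
clock: 3.02
position: [0.5355, -0.3311, 0.2531]
ee_rot: [0.996, 0.084, -0.0, 0.0]
ft_force: [-0.7, -0.4, 0.3]
grip_width: -0.002
grasp_force: 0.0
```

```bash
cat >> h.py <<'E'
def to(x,y,z,yaw=None):
    o=manip.get_obs(); R=Ro.from_quat(o["ee_rot"]).as_matrix()
    d=R.T@(np.array([x,y,z])-o["position"])/.15
    return d.round(3), (-(yaw-np.degrees(np.arctan2(R[1,0],R[0,0])))/30 if yaw is not None else 0)
E
python3 - <<'E'
from h import *
o=manip.get_obs(); print(o["clock"],o["position"],o["ft_force"],o["grip_width"]); print(Ro.from_quat(o["ee_rot"]).as_matrix().round(3))
p=camera("wrist"); cv2.imwrite("pics/w1.png",p["img"][:,:,::-1])
for q in ["wide_cabinet_door","wide_cabinet_door_edge","wide_cabinet_door_hinge","glue_stick"]:
    print(q,[(np.round(i["position"],3).tolist(),round(i["conf"],2)) for i in boxes_of(q,p)[:2]])
f=p["img"].shape[0]/2/np.tan(np.radians(p["vertical_fov"])/2)
h,w=p["depth"].shape; v,u=np.mgrid[:h,:w]; a=u-p["cx"];b=v-p["cy"]; r=np.hypot(a,b)+1e-9; th=r/f; d=p["depth"]
ok=(d>0)&(th<1.4)
k=d*np.tan(th)/r; X=(np.stack([a*k,b*k,d],-1)-p["t"])@p["R"]
n=np.array([np.cos(np.radians(9.65)),np.sin(np.radians(9.65))]); l=np.array([-n[1],n[0]])
P=X[ok]; c=np.array([.584,-.281]); s=(P[:,:2]-c)@n; t=(P[:,:2]-c)@l
for t0 in np.arange(-.02,.22,.03):
    m=(abs(t-t0)<.008)&(P[:,2]>.03)&(P[:,2]<.082)&(abs(s)<.06); print(t0.round(3),m.sum(),np.median(s[m]).round(4) if m.any() else 0)
m=(abs(s)<.012)&(P[:,2]>.03)&(P[:,2]<.1)&(abs(t-.1)<.14)
print("t range",np.percentile(t[m],[.5,99.5]), to(.536,-.2635,.077,9.65))
E
```

```text
3.025 [ 0.5355058  -0.33106292  0.25305392] [-0.66534672 -0.39890614  0.25768436] -0.0023440376829875174
[[ 0.986  0.167 -0.001]
 [ 0.167 -0.986 -0.001]
 [-0.001  0.001 -1.   ]]
wide_cabinet_door [([0.577, -0.207, 0.094], 0.88)]
wide_cabinet_door_edge [([0.579, -0.205, 0.087], 0.57)]
wide_cabinet_door_hinge [([0.58, -0.208, 0.091], 0.72)]
glue_stick [([0.381, -0.214, 0.037], 0.73)]
-0.02 0 0
0.01 28 0.0139
0.04 0 0
0.07 0 0
0.1 0 0
0.13 0 0
0.16 0 0
0.19 46 0.016
t range [-0.00198086  0.19370618] (array([ 0.077, -0.441,  1.177]), np.float64(-0.0023270025665313556))
```

View pics/w1.png

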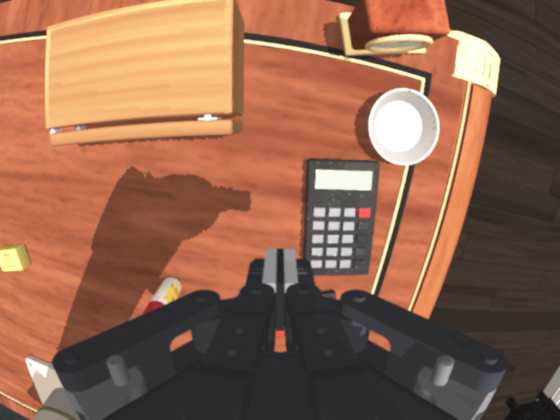

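The view shows the door shut, with its free end at about (240,128) and nothing between it and the fingers. I'll descend to about 30 mm in front of it.

Emit:
carry_out([
  [0.04,-0.2,0.3,0,-1],
  [0.08,-0.44,0.6,0,-1],
  [0.08,-0.44,0.9,0,-1],
  [0.08,-0.44,1,0,-1],
  [0.08,-0.44,1,0,-1],
])

```text
clock: 3.9
position: [0.5369, -0.2633, 0.1034]
ee_rot: [0.996, 0.084, -0.0, -0.0]
ft_force: [0.1, -0.1, 1.9]
grip_width: -0.003
grasp_force: 0.0
```

Emit:
carry_out([
  [0,0,0.1,0,-1],
  [0,0,0.18,0,-1],
  [0,0,0.18,0,-1],
  [0.07,0,0.18,0,-1],
  [0.1,0,0.18,0,-1],
  [0.1,0,0.18,0,-1],
])

```text
clock: 4.65
position: [0.5528, -0.2596, 0.0766]
ee_rot: [0.996, 0.085, 0.0, 0.0]
ft_force: [0.5, -0.0, 0.5]
grip_width: 0.001
grasp_force: 0.0
```

Run:
```python
from h import *
o=manip.get_obs(); print(o["clock"],o["position"],o["ft_force"])
p=camera("wrist"); cv2.imwrite("pics/w2.png",p["img"][:,:,::-1])
n=np.array([.986,.167]); l=np.array([-.167,.986])
d=np.array([.584,-.281])-o["position"][:2]; print("to face along n",d@n,"from free end",-d@l)
```

```text
4.65 [ 0.55278273 -0.25956228  0.07657062] [ 0.52633046 -0.01824041  0.45170848]
to face along n 0.027200125531812003 from free end 0.02635087182294858
```

View pics/w2.png

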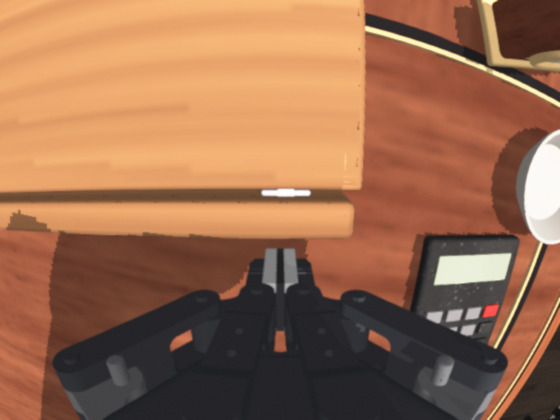

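The fingertip (280,250) is in front of the door near its free end, with a gap of about 15 mm. I'll creep in.

Emit:
carry_out([
  [0.04,0,0,0,-1],
  [0.08,0,0,0,-1],
  [0.09,0,0,0,-1],
  [0.1,0,0,0,-1],
  [0.11,0,0,0,-1],
  [0.11,0,0,0,-1],
])

```text
clock: 5.45
position: [0.5684, -0.2571, 0.0763]
ee_rot: [0.996, 0.084, 0.0, 0.0]
ft_force: [-0.7, -1.0, 0.1]
grip_width: -0.0
grasp_force: 0.0
```

Emit:
carry_out([
  [0.01,0,0,0,-1],
  [0.02,0,0,0,-1],
  [0.02,0,0,0,-1],
])

```text
clock: 5.82
position: [0.5709, -0.2569, 0.0763]
ee_rot: [0.996, 0.084, -0.0, 0.0]
ft_force: [-4.4, -1.5, 2.1]
grip_width: -0.001
grasp_force: 2.2
```

Emit:
carry_out([
  [0.01,0,0,0,-1],
  [0.02,0,0,0,-1],
  [0.02,0,0,0,-1],
])

```text
clock: 6.2
position: [0.5729, -0.2568, 0.0761]
ee_rot: [0.996, 0.084, -0.001, 0.0]
ft_force: [-9.8, -1.2, 6.1]
grip_width: 0.002
grasp_force: 5.0
```

Emit:
carry_out([
  [0.015,0,0,0,-1],
  [0.015,0,0,0,-1],
  [-0.35,0,0,0,-1],
  [-0.65,0,-0.3,0,-1],
  [-0.75,0,-0.7,0,-1],
  [-0.75,0,-1,0,-1],
  [-0.75,0,-1,0,-1],
  [-0.75,0,-1,0,-1],
  [-0.75,0,-1,0,-1],
  [-0.75,0,-1,0,-1],
  [-0.75,0,-1,0,-1],
])

```text
clock: 7.58
position: [0.4633, -0.2749, 0.2258]
ee_rot: [0.996, 0.084, -0.0, -0.0]
ft_force: [0.6, 0.3, -0.5]
grip_width: 0.002
grasp_force: 0.0
```

Run:
```python
from h import *
o=manip.get_obs(); print(o["clock"],o["position"],o["ft_force"])
p=camera("wrist"); cv2.imwrite("pics/w3.png",p["img"][:,:,::-1])
p=camera("top"); X=cloud(p)
for r in outline_of("wide_cabinet_door",p)[:1]:
    P=X[r["region"]&(p["depth"]>0)]; P=P[abs(P[:,2]-.091)<.01]; R=cv2.minAreaRect((P[:,:2]*1000).astype(np.float32)); print(r["conf"],R,cv2.boxPoints(R).round().tolist())
```

```text
7.575 [ 0.46325536 -0.27489073  0.22575896] [ 0.62803501  0.26339079 -0.52506381]
0.71 ((532.171142578125, -171.5458984375), (189.57943725585938, 35.14457702636719), 70.7756576538086) [[484.0, -255.0], [518.0, -267.0], [580.0, -88.0], [547.0, -76.0]]
```

View pics/w3.png

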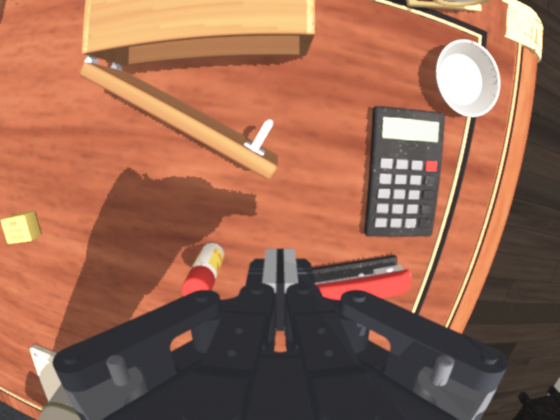

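The door has sprung ajar to about 0.5 rad: its hinge shows at (90,65) and its free end at (272,170), with a catch pin near the free end at (262,135). I'll go in behind it at about 125 mm from the hinge, which clears the pin.

Emit:
carry_out([
  [0.3,-0.15,0,0,-1],
  [0.6,-0.3,0,0,-1],
  [0.66,-0.33,0.1,0,-1],
  [0.66,-0.33,0.35,0,-1],
  [0.66,-0.33,0.6,0,-1],
  [0.66,-0.33,0.6,0,-1],
])

```text
clock: 8.48
position: [0.5503, -0.2097, 0.1334]
ee_rot: [0.996, 0.084, -0.003, -0.001]
ft_force: [0.2, 1.0, 1.2]
grip_width: -0.004
grasp_force: 0.0
```

Run:
```python
from h import *
o=manip.get_obs(); print(o["clock"],o["position"],o["ft_force"])
p=camera("wrist"); cv2.imwrite("pics/w4.png",p["img"][:,:,::-1]); print(to(.552,-.21,.085,9.65))
# project door top line and entry tip into fisheye
f=210/np.tan(np.radians(p["vertical_fov"])/2)
for X in ([.565,-.082,.091],[.5,-.271,.091],[.552,-.21,.091],[*o["position"][:2],o["position"][2]-.022]):
    c=p["R"]@np.array(X)+p["t"]; r=np.hypot(*c[:2]); k=np.arctan2(r,c[2])*f/r; print((p["cx"]+c[0]*k).round(),(p["cy"]+c[1]*k).round())
```

```text
8.475 [ 0.55027074 -0.2096829   0.1333991 ] [0.19197647 0.954587   1.22992072]
(array([0.003, 0.001, 0.338]), np.float64(1.1231828374628586e-05))
70.0 186.0
360.0 333.0
278.0 245.0
277.0 264.0
```

View pics/w4.png

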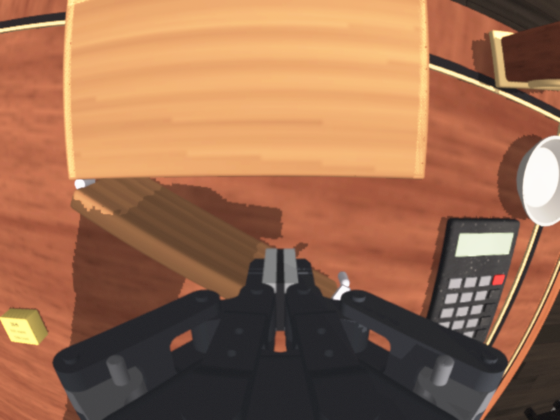

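The projected entry point at door-top height (278,245) lies between the door's inner edge (about (278,290)) and the cabinet front (row 178). I'll go down there.

Emit:
carry_out([
  [0.04,0,0,0,-1],
  [0.04,0,0.1,0,-1],
  [0.04,0,0.22,0,-1],
  [0.04,0,0.33,0,-1],
  [0.04,0,0.33,0,-1],
])

```text
clock: 9.15
position: [0.5573, -0.2082, 0.0848]
ee_rot: [0.996, 0.084, -0.002, -0.001]
ft_force: [0.3, -0.1, -0.7]
grip_width: 0.001
grasp_force: 0.0
```

Emit:
carry_out([
  [-0.06,-0.02,0,0,-1],
  [-0.13,-0.04,0,0,-1],
  [-0.19,-0.08,0,0,-1],
  [-0.25,-0.11,0,0,-1],
  [-0.31,-0.15,0,0,-1],
  [-0.36,-0.2,0,0,-1],
  [-0.41,-0.24,0,0,-1],
  [-0.46,-0.29,0,0,-1],
  [-0.5,-0.35,0,0,-1],
  [-0.54,-0.41,0,0,-1],
  [-0.57,-0.47,0,0,-1],
  [-0.57,-0.47,0,0,-1],
])

```text
clock: 10.65
position: [0.4619, -0.1528, 0.0868]
ee_rot: [0.996, 0.085, -0.0, 0.0]
ft_force: [-0.3, 0.4, -0.1]
grip_width: -0.002
grasp_force: 0.0
```

```bash
cat >> h.py <<'E'
def look(f):
    o=manip.get_obs(); print(o["clock"],o["position"],o["ft_force"])
    p=camera("wrist"); cv2.imwrite(f,p["img"][:,:,::-1])
    p=camera("top"); X=cloud(p)
    for r in outline_of("wide_cabinet_door",p)[:2]:
        P=X[r["region"]&(p["depth"]>0)]; P=P[abs(P[:,2]-.091)<.01]
        if len(P)<20: continue
        R=cv2.minAreaRect((P[:,:2]*1000).astype(np.float32)); print(r["conf"],len(P),cv2.boxPoints(R).round().tolist())
        d=cv2.fitLine((P[:,:2]*1000).astype(np.float32),cv2.DIST_HUBER,0,.01,.01).ravel(); a=np.degrees(np.arctan2(d[1],d[0])); print("door angle",np.radians((-80.35-a)%180))
E
python3 -c "
from h import *
look('pics/w5.png')"
```

```text
10.65 [ 0.46186726 -0.15276349  0.0867817 ] [-0.28509235  0.44797798 -0.05249084]
0.67 128 [[440.0, -127.0], [446.0, -139.0], [561.0, -83.0], [555.0, -71.0]]
door angle 1.2782174
```

View pics/w5.png

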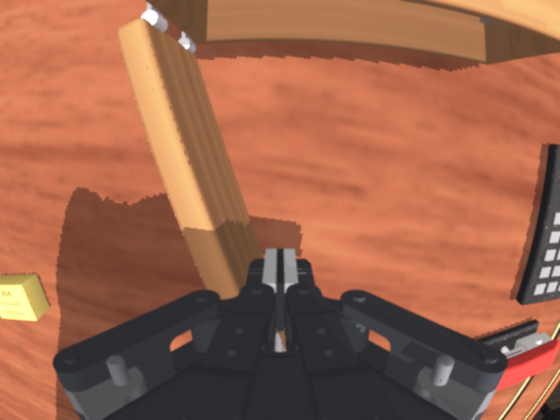

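The door is at about 1.28 rad, ahead of the fingertip (280,255), and nothing else is touched. I'll push on to square.

Emit:
carry_out([
  [-0.02,-0.06,0,0,-1],
  [-0.05,-0.12,0,0,-1],
  [-0.06,-0.17,0,0,-1],
  [-0.07,-0.21,0,0,-1],
  [-0.08,-0.25,0,0,-1],
  [-0.08,-0.25,0,0,-1],
  [-0.08,-0.25,0,0,-1],
])

```text
clock: 11.68
position: [0.444, -0.1185, 0.0867]
ee_rot: [0.996, 0.084, -0.0, -0.0]
ft_force: [0.3, 0.1, -0.9]
grip_width: -0.003
grasp_force: 0.0
```

```bash
python3 -c "
from h import *
look('pics/w6.png')"
```

```text
11.675 [ 0.44403234 -0.11847634  0.08668796] [ 0.2554664   0.06039454 -0.90598657]
0.66 126 [[463.0, -86.0], [466.0, -100.0], [564.0, -82.0], [561.0, -68.0]]
door angle 1.5936806
0.18 2346 [[463.0, -85.0], [500.0, -298.0], [713.0, -261.0], [677.0, -49.0]]
door angle 2.926332
```

View pics/w6.png

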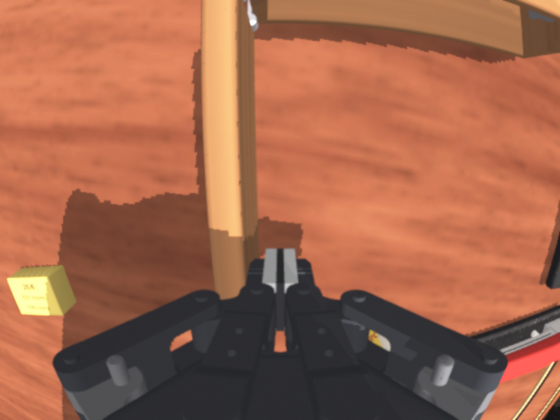

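The door now stands square to the cabinet front. I'll back off sideways, rise and move clear.

Emit:
carry_out([
  [0,0.07,0,0,-1],
  [0,0.15,0,0,-1],
  [0,0.15,-0.15,0,-1],
  [0,0.15,-0.5,0,-1],
  [0,0.15,-0.8,0,-1],
  [0,0.3,-1,0,-1],
  [0,0.6,-1,0,-1],
  [0,0.9,-1,0,-1],
  [0,1,-1,0,-1],
  [0,1,-1,0,-1],
])

```text
clock: 13.08
position: [0.4692, -0.2672, 0.2364]
ee_rot: [0.997, 0.083, -0.0, -0.0]
ft_force: [0.5, -0.0, 0.6]
grip_width: 0.001
grasp_force: 0.0
```

```bash
python3 -c "
from h import *
look('pics/w7.png')
p=camera('top'); cv2.imwrite('pics/top7.png',p['img'][:,:,::-1])
for q in ['glue_stick','stapler','staple_box','clip_dish','eraser']:
    print(q,[(np.round(i['position'],3).tolist(),round(i['conf'],2)) for i in boxes_of(q,p)[:1]])"
```

```text
13.075 [ 0.46916734 -0.26724849  0.23638838] [ 0.46352943 -0.00609109  0.61609335]
0.66 294 [[370.0, -115.0], [378.0, -148.0], [566.0, -100.0], [558.0, -67.0]]
door angle 1.4969429
glue_stick [([0.368, -0.206, 0.093], 0.67)]
stapler [([0.355, 0.081, 0.025], 0.61)]
staple_box [([0.351, 0.081, 0.024], 0.66)]
clip_dish [([0.646, -0.47, 0.016], 0.67)]
eraser []
```

View pics/w7.png

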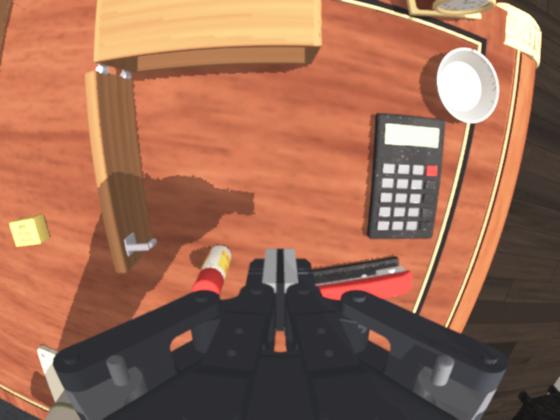

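The door stays wide open (hinge at (95,70), free end at (122,268)). The glue stick, stapler, carton and dish look undisturbed, and the gripper is clear.

```bash
python3 -c "
from workcell import ticket
print(ticket.hand_in())"
```

```text
the job is handed in; nothing more can be done
None
```

The wide cabinet's door was pressed, sprang ajar by itself and was pushed open with a fingertip to about square (1.50–1.59 rad by camera); I saw nothing else moved, though I did not re-check the narrow cabinet, tape dispenser or eraser, and the job was handed in at about 13 s with the arm clear.

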